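Drive the two spring pins of a pump cover home with a hammer

TASK

Take the ball-pein hammer from its stand and drive both spring pins of the pump cover home, flush with the tops of their towers, by short blows of the hammer's flat face square on their tilted heads. Strike them by turns, a few millimetres at a blow, so that neither pin's head is ever more than about 6 mm below the other's. Ease off at the last so that the hammer lands lightly on the soft casting and does not bruise it. Then put the hammer back in its stand as it was, and leave the other things where they are.

Things in the scene. Friction and masses are not known exactly. Their poses are not given: they have to be found in the camera images.
- cover: cast aluminium pump cover on a fixed steel angle jig that tilts it 25 degrees toward the jig's front, -x. Origin: on the bench, centre of the base; z up. Two round pin towers, 32 mm across, 100 mm apart along y (left is +y); the centres of their flat tops, which face 25 degrees forward, are at x = -22, z = 97 mm. The soft casting bruises above 40 N. The round body between is 10 mm lower
- pin_left (a joint): travel of the left spring pin in m: 0 = head 16 mm above its tower, 0.016 = flush with the tower's top, stop at 0.0165. A steel pin 10 mm across that slides straight into its tower along its tilted axis, held by friction: it takes about 11 N to start it, rising to 15 N when flush, plus 15 N for each m/s; it stays where it is left. It starts 13 to 16 mm proud
- pin_right (a joint): the same for the right spring pin
- pin_left_top (a point): centre of the flat top of the left pin's head; z points out of the tower along the pin's axis (25 degrees off vertical), y as the cover's
- pin_right_top (a point): centre of the flat top of the right pin's head; z points out of the tower along the pin's axis (25 degrees off vertical), y as the cover's
- hammer: ball-pein hammer, 310 mm long, 0.5 kg, most of it in the steel head. x runs along the wooden haft from butt to head, y from the ball end to the flat face; origin 155 mm from the butt. The head is 102 mm long (y = -51 to +51) and 29 mm across, its axis at x = 139, z = 15.5 mm. In the stand the haft is level and the flat face down. It may turn in the fingers as it strikes: feel where its face is
- hammer_face (a point): centre of the head's flat striking face, which is 22 mm across with a bevelled rim; hammer axes
- hammer_ball (a point): top of the ball end of the head, 102 mm from the flat face; hammer axes
- hammer_grip (a point): a place to hold the haft: on its axis, 59 mm from the head's axis, 43 mm before the head begins, 50 mm above the plane of the flat face; the haft is 20 mm thick here from side to side (hammer z) and 26 mm high. The balance point is about 24 mm from here toward the head; hammer axes
- hammer_rear (a point): point on the haft's axis where the stand's fork carries it, 180 mm behind hammer_grip; hammer axes
- stand: fixed dark steel hammer stand: plate 300 x 70 x 6 mm (x = -130 to +170) with an upright fork at x = -100 mm. The haft's rear, 25 mm thick, lies in the fork's slot, 33 mm wide with a flared mouth; slot floor 39 mm, fork tips 85 mm above the bench. The head stands on its flat face on the plate. Origin: on the bench, under mid-haft; x points along the haft to the head
- stand_seat (a point): point on the top of the stand's plate (6 mm above the bench) where the centre of the hammer's face stands; axes as the stand's
- bearing: a ball bearing, 62 mm across, 16 mm tall, lying flat; bystander. Origin: centre of the underside
- spark_plug: a spark plug lying on its side, 73 mm long, 18 mm thick; bystander. Origin: centre of the underside
- piston: an engine piston, 70 mm across, 58 mm tall; bystander. Origin: centre of the underside
- pinion: a small gear wheel, 60 mm across, 21 mm tall, lying flat; bystander. Origin: centre of the underside

How it is judged:
By the outcome, as a careful person would: the job done as asked, in the order asked, and still so for the second after the job is handed in, with the robot touching nothing.
It also fails if it takes over 64 s, if anything falls off the work surface, if the arm or the gripper's body presses on something with over 40 N, if the wrist force passes 120 N, or if a joint passes its speed limit or range.

ROBOT

A 6-joint arm with a two-finger parallel gripper is mounted at the origin on a cart in front of the work surface, level with it; the furniture and walls round the work are solid. World frame = base frame: x ahead of the robot, y to its left, z up, the work surface at z = 0. Lengths are in mm, angles in rad, forces in N, time in s.
With the tool pointing down it reaches from about 275 to 825 mm from the base axis. Payload 4.9 kg.
Tool frame: the origin (TCP) lies at the very end of the fingers, on their centre line; the grasp point (between the pads) lies 19 mm behind it; z points along the fingers, y is the line along which they close (so a half turn about z gives the same grasp; the last joint's range is limited). The gripper opens to 85 mm and grips with 20 to 120 N. Pads are 22 mm wide; open, the fingers measure 114 mm over their backs; the gripper's body (76 mm by 85 mm) begins 54 mm behind the grasp point. The pads swing forward as they close: fully open they stand 13 mm farther back than shut.
Start: joints at [-1.237, 0.326, -0.193, 1.052, 0, 1.437], TCP at [248.022, -490.921, 231.281] pointing down, gripper open.
Joint ranges: [-2.65, 2.65], [-0.97, 1.79], [-1.3, 1.35], [-1.93, 2.1], [-1.47, 1.37], [-3.14, 3.14]. Speed limits (rad/s): [2.57, 2.57, 3.14, 3.14, 3.14, 3.14].

INTERFACE

Orientations are given as [roll, pitch, yaw] about the fixed x, y, z axes, in that order (R = Rz(yaw) Ry(pitch) Rx(roll)).
In Python, from bench import bot, solve_ik, imaging gives the robot as it stands. Calls block until the motion is done:
- bot.move_ptp(position, orientation): joint-space move of the TCP to a pose.
- bot.movel(position, rot=None, max_speed=150, threshold=None): straight line of the TCP; rot=None keeps the orientation; max_speed is the mean speed in mm/s. With threshold (N) it stops when the force on the tool has changed by that much, and returns True; else False.
- bot.move_j(angles): joint-space move.
- bot.grip(opening, effort=None): opening from 0.0 (shut) to 1.0 (fully open); effort is the grip in N (None keeps the last); returns when the fingers have stopped.
- bot.dwell(seconds).
- solve_ik(position, orientation): joint angles nearest the present ones, or None.
- bot.get_state(): the state.
- imaging.capture(name): name is "scene" or "top" or "wrist"; returns the picture (384x512x3 uint8, blue, green, red); there is no depth.
- imaging.camera_model(name): a dict with "K" (3x3 intrinsics, pixels), "position" and "rotation" of the camera in the world. Camera axes: x right, y up, looking along -z (the intrinsics and any distortion apply to the point x, -y, -z); pixel columns grow to the right and rows downward; lengths in mm; the calibration is good to about 2 mm. A picture is of the moment at which its call begins: read the wrist's pose just before it. camera_model takes no time and is no camera call; for the wrist camera it gives the pose at the moment of the call.
A pose or a line that the arm cannot do raises bot.IKError and nothing moves.
- bot.sign_off(): hands the job in; it is judged then, once.
The state is a dict: "t": time; "qpos": joint angles; "joint_velocities": joint speeds; "effort": joint torques, N m; "tcp_pos": TCP position; "orientation": TCP orientation; "contact_force": force on the tool from outside, world axes, zero at the start; "wrist_torque": the same for the moment, N m; "opening": opening from 0.0 (shut) to 1.0 (fully open); "gripper_force": force on a finger pad.
Only numpy, scipy, OpenCV 4.12 (cv2) and the standard library are available. Lean on these libraries where they do the work, as an engineer would, in place of code of your own. Each camera call takes 0.05 s, during which the arm holds its last target. There are 200 camera calls.

## Working session

There is one attempt and no reset: what is moved stays moved. The work goes in short steps, each a Python script; the robot and the scene stay as the last script left them, time stands still between calls to the robot, and variables do not carry over. Pictures are saved under pics/ and viewed, at most 10 in all, crops included, and the job is handed in when it is done.

```bash
ls; mkdir -p pics; python3 - <<'E'
from bench import bot, solve_ik, imaging
import cv2
for n in("scene","top"):
    im=imaging.capture(n); cv2.imwrite(f"pics/{n}0.png",cv2.resize(im,(768,576),interpolation=cv2.INTER_CUBIC))
    m=imaging.camera_model(n); print(n,m)
s=bot.get_state();print(s)
E
```

```text
pics
scene {'K': array([[481.91766675,   0.        , 255.71239894],
       [  0.        , 481.91766675, 194.52551134],
       [  0.        ,   0.        ,   1.        ]]), 'position': array([-12.94502027, 761.07941306, 957.8474659 ]), 'rotation': array([ 0.87352091, -0.00358427, -2.53742354])}
top {'K': array([[348.30101704,   0.        , 252.85166919],
       [  0.        , 348.30101704, 191.00166205],
       [  0.        ,   0.        ,   1.        ]]), 'position': array([360.36168146, -85.63434854, 996.0249902 ]), 'rotation': array([ 0.21580101,  0.00250684, -1.66932826])}
{'t': 0.1, 'qpos': array([-1.23718481e+00,  3.26871121e-01, -1.93461542e-01,  1.05200679e+00,
       -5.64932300e-05,  1.43661566e+00]), 'joint_velocities': array([-1.28771159e-04, -3.27074572e-03,  1.71809235e-03,  1.70155276e-05,
       -1.12239843e-03,  6.29463932e-04]), 'effort': array([-2.30916794e-04, -4.44238830e+01,  2.63038015e+01,  7.92147039e-03,
       -2.16723997e-04, -7.57360628e-07]), 'tcp_pos': array([ 247.83874916, -490.41938264,  230.58788236]), 'orientation': array([-3.14005584e+00, -1.50451163e-04,  4.67792114e-01]), 'contact_force': array([-0.128593  , -0.22796795,  0.51544095]), 'wrist_torque': array([-0.06368551,  0.03651839, -0.04150544]), 'gripper_force': 0.0, 'opening': 0.9984745605126707}
```

View pics/scene0.png

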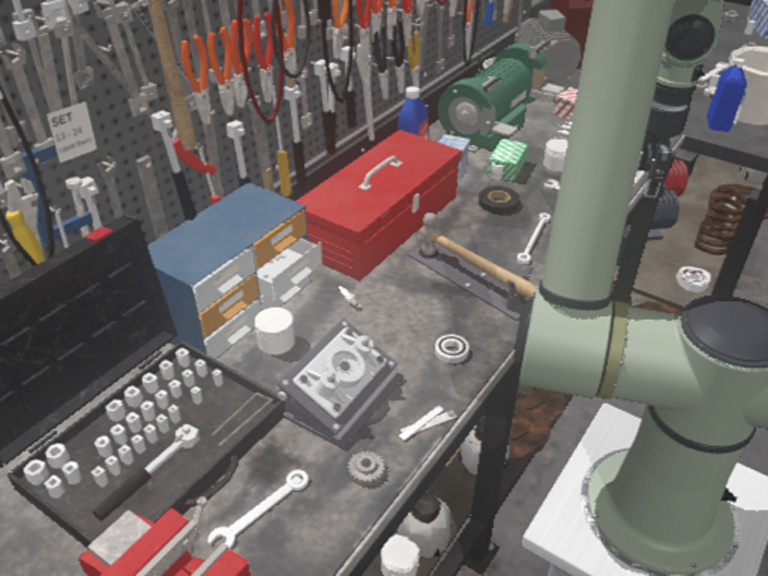

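View pics/top0.png

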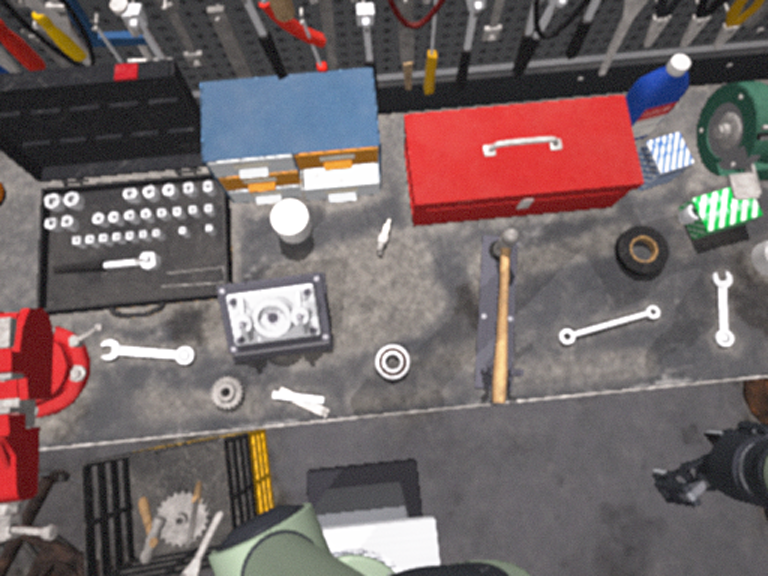

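The scene view shows the cover in its jig, the hammer in its stand and the bystanders. In the top view (2/3 px scale) the cover is near (275,318), the hammer head near (508,240), and the fork end of the haft near (500,385).

```bash
cat > h.py <<'E'
from bench import bot, solve_ik, imaging
import numpy as np, cv2
from scipy.spatial.transform import Rotation as R
def rot(rpy): return R.from_euler('xyz',rpy).as_matrix()
def ray(m,u,v):
    K=m["K"]; d=np.array([(u-K[0,2])/K[0,0],-(v-K[1,2])/K[1,1],-1.]); return rot(m["rotation"])@d
def onz(m,u,v,z):
    d=ray(m,u,v); p=m["position"]; return p+d*(z-p[2])/d[2]
def proj(m,P):
    q=(np.atleast_2d(P)-m["position"])@rot(m["rotation"]); K=m["K"]
    return np.c_[K[0,2]+K[0,0]*q[:,0]/-q[:,2],K[1,2]-K[1,1]*q[:,1]/-q[:,2]]
def tri(obs):
    A=np.zeros((3,3));b=np.zeros(3)
    for m,u,v in obs:
        d=ray(m,u,v);d/=np.linalg.norm(d);P=np.eye(3)-np.outer(d,d);A+=P;b+=P@m["position"]
    return np.linalg.solve(A,b)
E
python3 - <<'E'
from h import *
m=imaging.camera_model("top")
print({k:v for k,v in m.items() if k not in("K","position","rotation")})
f=lambda u,v,z:print(u,v,onz(m,u/1.5,v/1.5,z).round(0))
f(275,318,85);f(510,238,108);f(501,390,60);f(484,238,6);f(514,390,6)
m2=imaging.camera_model("wrist");print(m2, bot.get_state()["tcp_pos"])
im=imaging.capture("top")
a=cv2.resize(im[178:242,142:226],None,fx=5,fy=5,interpolation=cv2.INTER_CUBIC)
b=cv2.resize(im[148:276,310:350],None,fx=4.5,fy=4.5,interpolation=cv2.INTER_CUBIC)
c=np.zeros((600,800,3),np.uint8);c[:a.shape[0],:a.shape[1]]=a;c[:b.shape[0],450:450+b.shape[1]]=b
s=imaging.capture("scene"); d=cv2.resize(s[208:296,180:272],None,fx=2.8,fy=2.8,interpolation=cv2.INTER_CUBIC)
c[330:330+d.shape[0],:d.shape[1]]=d
cv2.imwrite("pics/crop1.png",c)
E
```

```text
{}
275 318 [521.  86.  85.]
510 238 [ 619. -342.  108.]
501 390 [ 358. -298.   60.]
484 238 [ 654. -320.    6.]
514 390 [ 356. -334.    6.]
{'K': array([[300.79516024,   0.        , 254.55728737],
       [  0.        , 300.79516024, 189.82921048],
       [  0.        ,   0.        ,   1.        ]]), 'position': array([ 310.69172142, -459.80135609,  374.07852778]), 'rotation': array([-0.27690205,  0.0012093 , -1.10461987])} [ 247.83874916 -490.41938264  230.58788236]
```

View pics/crop1.png

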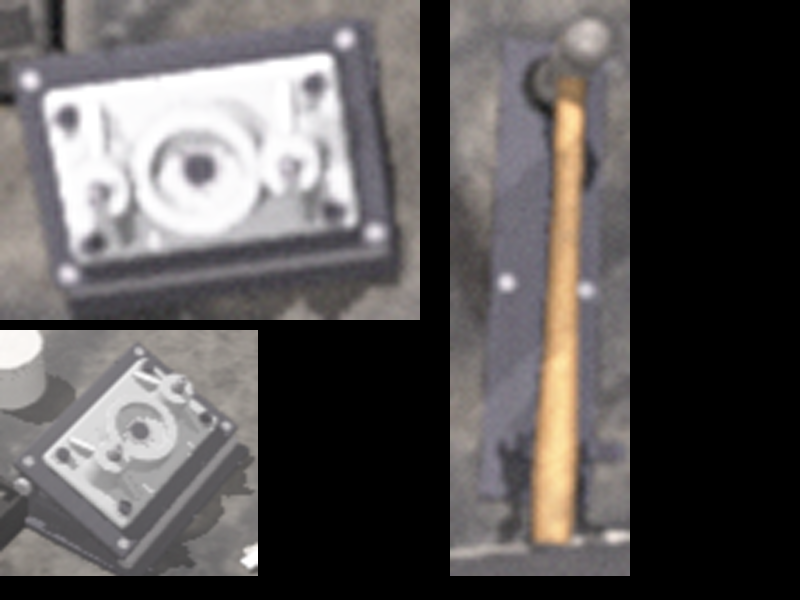

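```bash
python3 - <<'E'
from h import *
import json
t0=bot.get_state()["t"]
rpy=[np.pi,0,-0.1]
out={}
ims=[]
for i,(p,yaw) in enumerate([((545,-330,215),-0.15),((500,40,215),0.15),((470,130,215),0.15)]):
    bot.move_ptp(list(p),[np.pi,0,yaw]); bot.dwell(0.15)
    m=imaging.camera_model("wrist"); im=imaging.capture("wrist")
    cv2.imwrite(f"pics/raw{i}.png",im)
    out[i]={k:np.array(v).tolist() for k,v in m.items()}
    print(i,bot.get_state()["t"],bot.get_state()["tcp_pos"].round(1),m["position"].round(1))
    ims.append(im)
json.dump(out,open("cams.json","w"))
for i in (0,1,2): cv2.imwrite(f"pics/w{i}.png",cv2.resize(ims[i],(800,600),interpolation=cv2.INTER_CUBIC))
E
```

```text
0 1.675 [ 544.3 -331.   215.2] [ 613.6 -342.1  358.7]
1 3.2667 [500.4  39.1 214.9] [570.   48.7 358.4]
2 3.9333 [470.6 129.1 215. ] [540.  139.  358.5]
```

View pics/w0.png

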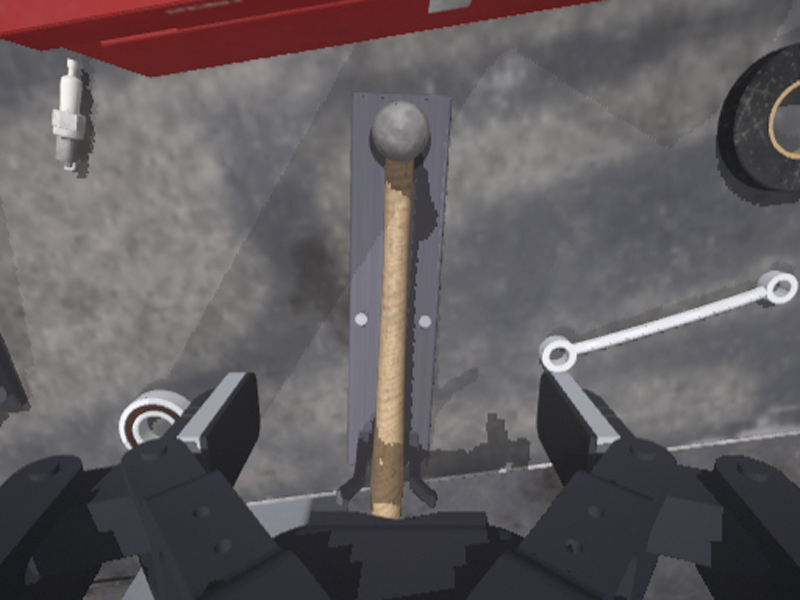

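View pics/w1.png

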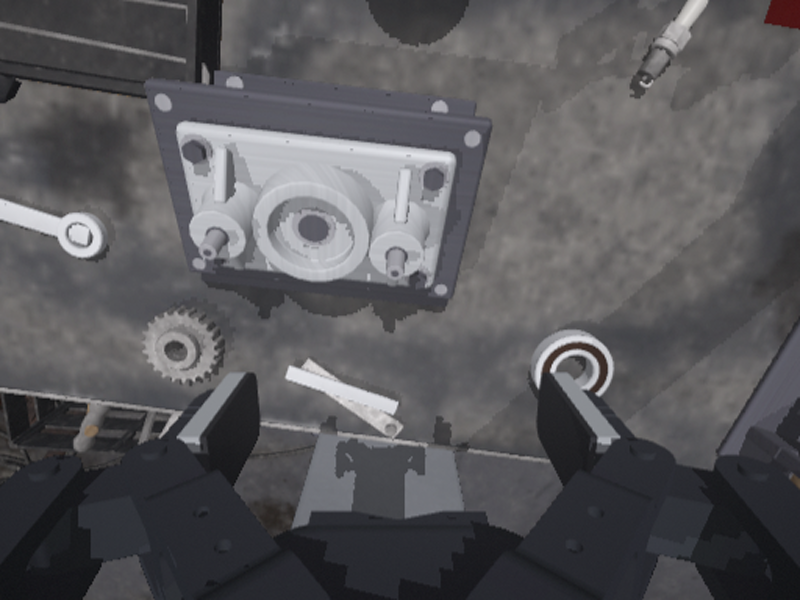

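View pics/w2.png

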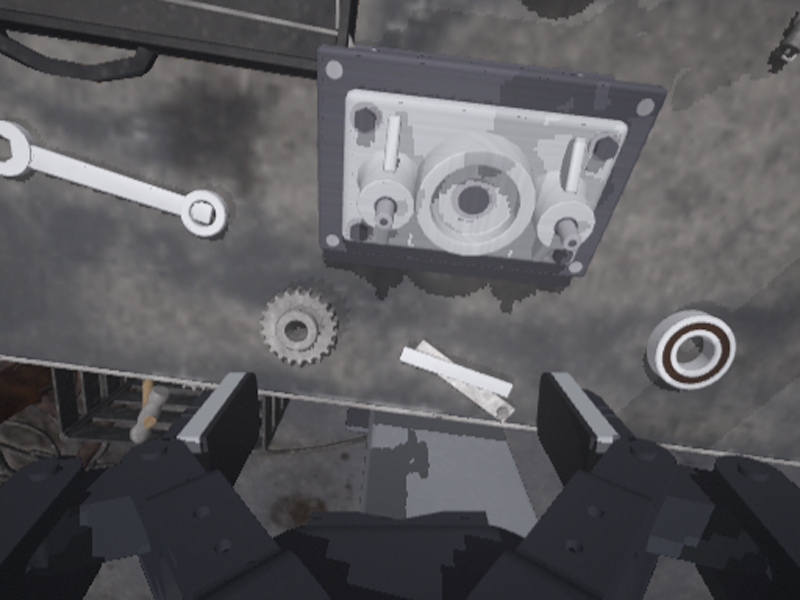

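Hammer seen in w0, with the ball near (400,130) and the fork near (388,480). The pins show in w1 near (213,242) and (396,260), and in w2 near (384,212) and (570,234). I'll enlarge these.

```bash
python3 - <<'E'
import cv2,numpy as np
a=cv2.imread("pics/raw1.png");b=cv2.imread("pics/raw2.png")
c=np.zeros((600,800,3),np.uint8)
for k,(im,u,v) in enumerate([(a,137,150),(a,253,161),(b,246,130),(b,364,144)]):
    p=cv2.resize(im[v-20:v+20,u-25:u+25],(400,300)[:2],interpolation=cv2.INTER_CUBIC) # 8x ,7.5y
    c[(k//2)*300:(k//2)*300+300,(k%2)*400:(k%2)*400+400]=p
cv2.imwrite("pics/crop2.png",c)
E
```

```text
(no output)
```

View pics/crop2.png

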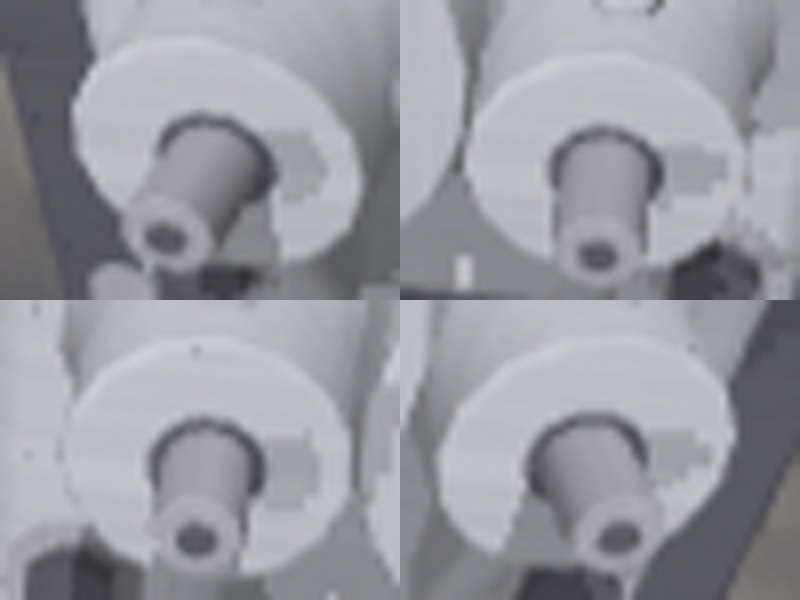

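```bash
python3 - <<'E'
from h import *
import json
from scipy.optimize import least_squares
C={int(k):{a:np.array(b) for a,b in v.items()} for k,v in json.load(open("cams.json")).items()}
T=imaging.camera_model("top");S=imaging.camera_model("scene")
obs={"pl":[(C[1],132.4,160.8),(C[2],244.9,140.9)],"pr":[(C[1],252.55,174.0),(C[2],365.8,155.2)],
"tl":[(C[1],138.7,149.6),(C[2],246.7,130.4)],"tr":[(C[1],253.3,162.0),(C[2],362,143.3)]}
P={k:tri(v) for k,v in obs.items()}
for k in P: print(k,P[k].round(1))
print(np.linalg.norm(P["pl"]-P["pr"]),np.linalg.norm(P["tl"]-P["tr"]))
s,c=np.sin(np.radians(25)),np.cos(np.radians(25))
def pts(x):
    Rz=R.from_euler('z',x[2]).as_matrix();o=np.array([x[0],x[1],0])
    f=lambda y,h:o+Rz@np.array([-22-s*h,y,97+c*h])
    return {"pl":f(50,x[3]),"pr":f(-50,x[4]),"tl":f(50,0),"tr":f(-50,0)}
def res(x):
    q=pts(x); return np.concatenate([proj(m,q[k])[0]-[u,v] for k in obs for m,u,v in obs[k]])
r=least_squares(res,[521,86,0.1,15,15]);print("cover",r.x.round(3));print(r.fun.round(2))
q=pts(r.x); print({k:v.round(1) for k,v in q.items()})
print("top px",{k:proj(T,v)[0].round(1) for k,v in q.items()},{k:proj(S,v)[0].round(1) for k,v in q.items()})
# hammer
m=C[0]; k=1.5625
f=lambda u,v,z:onz(m,(u+.5)/k-.5,(v+.5)/k-.5,z)
a,b=f(399,200,56),f(389,450,56);print("haft",a.round(1),b.round(1),np.arctan2(*(a-b)[[1,0]]))
for z in(90,94,98,108):print("ball",z,f(400.5,130,z).round(1))
print("plate corners",f(353,93,6).round(1),f(451,97,6).round(1),"bolts",f(361,319,6).round(1),f(425,321,6).round(1),"fork",f(345,495,85).round(1),f(432,498,85).round(1))
E
```

```text
pl [510.5 142.4 111.5]
pr [513.8  42.  111.5]
tl [518.  142.3  98.4]
tr [521.7  42.6  98.5]
100.47390139975536 99.7782932826733
cover [5.41624e+02 9.33210e+01 3.60000e-02 1.68510e+01 1.75020e+01]
[-0.12  0.03  0.26 -0.07 -0.22  0.27  0.34 -0.45  0.44  0.02 -0.17  0.02
  0.06  0.09 -0.6   0.06]
{'pl': array([510.7, 142.2, 112.3]), 'pr': array([514.1,  42.3, 112.9]), 'tl': array([517.8, 142.5,  97. ]), 'tr': array([521.5,  42.6,  97. ])}
top px {'pl': array([159.3, 216.5]), 'pr': array([198.2, 211.3]), 'tl': array([160.6, 214.6]), 'tr': array([198.8, 209.5])} {'pl': array([221.5, 248.4]), 'pr': array([244.5, 224.3]), 'tl': array([219.4, 251.7]), 'tr': array([242.2, 227.7])}
haft [ 591.5 -339.3   56. ] [ 413.6 -304.5   56. ] -0.19350327623838784
ball 90 [ 630.5 -346.1   90. ]
ball 94 [ 630.3 -346.    94. ]
ball 98 [ 630. -346.   98.]
ball 108 [ 629.4 -345.8  108. ]
plate corners [ 664.8 -318.4    6. ] [ 651.9 -385.4    6. ] bolts [ 501.1 -295.1    6. ] [ 491.7 -344.9    6. ] fork [ 402.3 -272.6   85. ] [ 390.8 -331.4   85. ]
```

```bash
python3 - <<'E'
from h import *
yaw=-0.193; o=[np.pi,0,yaw]
g=np.array([629-59*np.cos(yaw),-346.2-59*np.sin(yaw),36.])
for Y in(142.2,42.3):
    for h in(40,15,0):
        sp=np.radians(-25); Rt=rot([np.pi,sp,.036]); top=np.array([517.8 if Y>100 else 521.5,Y,97.])-Rt[:,2]*h
        print(Y,h,(top-Rt@[59,0,30]).round(0),solve_ik(list(top-Rt@[59,0,30]),[np.pi,sp,.036]))
bot.grip(0.6); bot.move_ptp([g[0],g[1],150],o)
bot.movel(list(g),max_speed=120,threshold=8); s=bot.get_state(); print("down",s["tcp_pos"].round(1),g.round(1),s["contact_force"].round(1),s["t"])
bot.grip(0.0,120); bot.dwell(.2); s=bot.get_state();print("grip",s["tcp_pos"].round(2),s["orientation"].round(4),s["opening"],s["gripper_force"],s["contact_force"].round(1),s["wrist_torque"].round(2))
p=list(s["tcp_pos"]); p[2]+=80
bot.movel(p,max_speed=120); bot.dwell(.2);s=bot.get_state();print("lift",s["tcp_pos"].round(2),s["orientation"].round(4),s["contact_force"].round(1),s["wrist_torque"].round(2),s["gripper_force"],s["t"])
im=imaging.capture("wrist");cv2.imwrite("pics/raw3.png",im);cv2.imwrite("pics/w3.png",cv2.resize(im,(800,600),interpolation=cv2.INTER_CUBIC))
E
```

```text
142.2 40 [435. 139. 136.] [ 0.19205529  0.00999431 -0.9960493   0.13308496 -0.06573178 -2.99995393]
142.2 15 [445. 140. 113.] [ 0.18718095  0.07864875 -1.00872539  0.05146754 -0.06369178 -3.00439014]
142.2 0 [452. 140.  99.] [ 0.18439647  0.12096178 -1.01425017  0.00346995 -0.06252587 -3.00692381]
42.3 40 [438.  39. 136.] [-0.12663009 -0.03579507 -1.04065031  0.13467471  0.06848139  2.99396822]
42.3 15 [449.  40. 113.] [-0.12118268  0.03798003 -1.05427448  0.0469417   0.06620342  2.99892772]
42.3 0 [455.  40.  99.] [-0.11808762  0.08344101 -1.06026165 -0.004691    0.06490842  3.00174488]
down [ 571.7 -335.3   36.9] [ 571.1 -334.9   36. ] [-0.2 -0.5 -0.5] 7.2167
grip [ 571.65 -335.04   37.16] [ 3.1413e+00 -1.4000e-03 -1.9270e-01] 0.20420944246765976 117.31028694659472 [-0.8  1.1  5.4] [0.26 0.21 0.08]
lift [ 571.01 -334.58  115.93] [-3.1407e+00  1.9000e-03 -1.9300e-01] [ 0.5  0.4 -5. ] [ 0.02  0.12 -0.02] 117.36662819981575 8.85
```

View pics/w3.png

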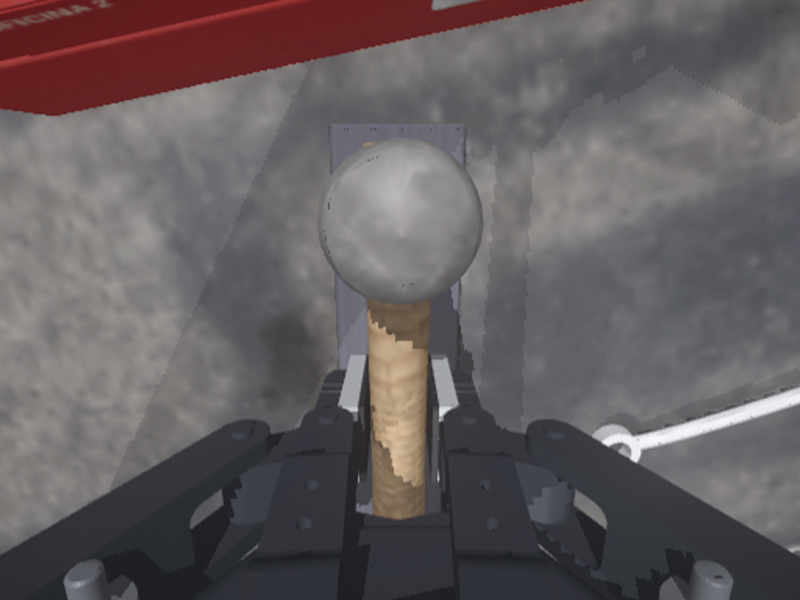

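Hammer held; the ball shows at (400,221), centred between the pads, as the reference for any turning. Now I'll feel both pin heads, with the haft turned 0.6 rad about the pin axis to stay clear of the joint 6 limit.

```bash
cat >> h.py <<'E'
TH=np.radians(25); PHI=0.6; YC=0.036
RT=rot([0,0,YC])@rot([np.pi,-TH,0])@rot([0,0,-PHI]); RPY=R.from_matrix(RT).as_euler('xyz')
N=-RT[:,2]; FACE=np.array([58.4,0,31.2])
TW={"L":np.array([517.8,142.5,97.]),"R":np.array([521.5,42.6,97.])}
def tcp(pin,h): return TW[pin]+N*h-RT@FACE
def where(pin,s=None):   # actual face centre relative to tower top: lateral x,y (tool axes) and h, plus axial force
    s=s or bot.get_state(); Ra=rot(s["orientation"]); f=s["tcp_pos"]+Ra@FACE-TW[pin]
    return np.array([f@RT[:,0],f@RT[:,1],f@N]), s["contact_force"]@N, s
def go(pin,h,corr=np.zeros(3),**k): return bot.movel(list(tcp(pin,h)+corr),list(RPY),**k)
E
python3 - <<'E'
from h import *
print(N,RPY)
for p in"LR":
    for h in(45,0): print(solve_ik(list(tcp(p,h)),list(RPY)))
s=bot.get_state();p=s["tcp_pos"].copy();p[2]=190
bot.movel(list(p),max_speed=200)
bot.move_ptp(list(tcp("R",60)),list(RPY))
for pin in"RL":
    go(pin,30,max_speed=200); bot.dwell(.25)
    w,f,s=where(pin);print(pin,"at30",w.round(2),f.round(2),s["wrist_torque"].round(2))
    corr=RT[:,:2]@-w[:2]+N*(30-w[2])
    hit=go(pin,8,corr,max_speed=25,threshold=5)
    w,f,s=where(pin);print(hit,w.round(2),f.round(2),s["t"],s["wrist_torque"].round(2))
    bot.dwell(.1);w,f,s=where(pin);print("settle",w.round(2),f.round(2),s["wrist_torque"].round(2))
    go(pin,30,corr,max_speed=150)
print(bot.get_state()["t"])
E
```

```text
[-0.42234443 -0.01521097  0.90630779] [ 2.88413874 -0.35629241  0.68260518]
[ 0.08962276 -0.01902276 -0.98884407  0.16519339 -0.02265304  2.5901997 ]
[ 0.08663965  0.10530242 -1.01046561  0.0191871  -0.02139373  2.58749477]
[-0.22588299 -0.04328655 -1.00954606  0.18134322  0.10963528  2.30328321]
[-0.21091554  0.08524601 -1.03232815  0.02856931  0.10347848  2.31700356]
R at30 [ 0.45  0.7  30.54] -4.25 [-0.06  0.85  0.  ]
True [-1.26 -0.91 15.61] 0.12 11.95 [-0.02 -0.02 -0.14]
settle [-1.59 -1.3  15.75] -0.44 [-0.03  0.15 -0.1 ]
L at30 [-0.55  0.94 29.87] -5.44 [-0.15  0.86 -0.06]
True [-0.8  -1.1  15.28] 0.75 13.8 [0.07 0.04 0.  ]
settle [-1.2  -1.41 15.42] -0.37 [ 0.07  0.17 -0.05]
14.15
```

```bash
cat >> h.py <<'E'
def blow(pin,h0,h1,speed=100,thr=30,up=10):
    go(pin,h0+up,max_speed=200); bot.dwell(.1); w0,f0,s=where(pin)
    hit=go(pin,h1,max_speed=speed,threshold=thr); w,f,s=where(pin)
    bot.dwell(.05); w2,f2,s2=where(pin)
    print(pin,"pre",w0.round(1),round(f0,1),"hit",hit,w.round(2),round(f,1),"then",w2.round(2),round(f2,1))
    go(pin,h0+up,max_speed=200)
    return w2
def feel(pin,h,thr=4):
    go(pin,h+7,max_speed=200); bot.dwell(.15); hit=go(pin,h-4,max_speed=30,threshold=thr); w,f,s=where(pin)
    print("feel",pin,hit,w.round(2),round(f,1)); go(pin,h+10,max_speed=200)
E
python3 - <<'E'
from h import *
go("R",25,max_speed=250)
blow("R",15.7,11.5)
feel("R",12)
go("R",25);go("L",25,max_speed=250)
blow("L",15.4,11)
feel("L",11.5)
print(bot.get_state()["t"])
im=imaging.capture("wrist");cv2.imwrite("pics/raw4.png",im)
a=cv2.imread("pics/raw3.png")
for i in(a,im):
    g=cv2.GaussianBlur(cv2.cvtColor(i,cv2.COLOR_BGR2GRAY),(3,3),0)
    c=cv2.HoughCircles(g,cv2.HOUGH_GRADIENT,1.2,100,param1=80,param2=25,minRadius=40,maxRadius=65);print(c)
E
```

```text
R pre [ 0.4 -0.8 25.7] -4.0 hit False [ 0.89  0.15 11.65] -2.0 then [ 0.95  0.22 11.8 ] -3.1
feel R True [-0.64 -0.15 10.76] -0.2
L pre [-0.4  0.7 25.3] -4.6 hit False [ 0.54  0.91 11.11] -1.6 then [ 0.7   0.86 11.28] -1.8
feel L True [-0.72 -0.27 10.23] -0.2
19.3417
[[[256.2     142.20001  53.68   ]]]
[[[255.00002  141.        53.68    ]
  [445.80002   19.800001  42.64    ]
  [335.40002  225.00002   41.68    ]]]
```

```bash
python3 - <<'E'
from h import *
for R_,L_ in((8,7.8),(5,4.8)):
    for pin,h in(("R",R_),("L",L_)):
        go(pin,22,max_speed=300); blow(pin,h+3.2,h,up=8); go(pin,20,max_speed=300)
feel("L",4)
print(bot.get_state()["t"])
go("R",20,max_speed=300); feel("R",4.2)
go("R",13,max_speed=200)
im=imaging.capture("wrist");cv2.imwrite("pics/raw5.png",im)
g=cv2.GaussianBlur(cv2.cvtColor(im,cv2.COLOR_BGR2GRAY),(3,3),0)
print(cv2.HoughCircles(g,cv2.HOUGH_GRADIENT,1.2,100,param1=80,param2=25,minRadius=50,maxRadius=65))
print(bot.get_state()["t"])
E
```

```text
R pre [ 0.3 -1.  19.1] -4.8 hit False [ 0.82 -0.13  8.09] -2.0 then [ 0.87 -0.08  8.24] -2.1
L pre [-0.6  0.7 18.8] -4.8 hit False [0.35 0.91 7.86] -0.1 then [0.5  0.91 8.03] -2.5
R pre [ 0.2 -1.1 16.1] -5.2 hit False [ 0.77 -0.11  5.15] -0.8 then [ 0.86 -0.09  5.3 ] -2.0
L pre [-0.7  0.7 15.8] -4.2 hit False [0.35 0.91 4.94] -0.7 then [0.45 0.88 5.08] -1.1
feel L True [-0.62 -0.27  4.3 ] 0.5
26.9083
feel R True [-0.39 -0.41  4.54] 0.3
[[[193.8      69.       62.96   ]
  [261.      143.40001  57.68   ]]]
28.6417
```

```bash
python3 - <<'E'
from h import *
for pin in"RL":
    go(pin,14,max_speed=300); blow(pin,4.5,2.4,speed=60,thr=25,up=5); go(pin,14,max_speed=300)
for pin in"RL":
    go(pin,14,max_speed=300); go(pin,5,max_speed=150); bot.dwell(.15); w,f0,s=where(pin)
    hit=go(pin,-3,max_speed=12,threshold=19); w,f,s=where(pin); bot.dwell(.05); w2,f2,s=where(pin)
    print(pin,hit,round(f0,1),w.round(2),round(f,1),w2.round(2),round(f2,1),s["t"])
    go(pin,14,max_speed=150)
E
```

```text
R pre [-0.2 -0.2  9.4] -5.4 hit False [-0.25  0.29  2.35] 4.1 then [-0.22  0.25  2.42] 3.9
L pre [-0.6  0.7  9.3] -4.7 hit False [-0.45  0.79  2.32] 4.2 then [-0.38  0.83  2.42] 4.7
R True -4.3 [-1.47 -0.26 -0.91] 7.8 [-1.4  -0.22 -0.83] 7.2 33.1667
L True -3.7 [-1.64  0.16 -0.85] 7.6 [-1.59  0.14 -0.77] 6.7 34.8833
```

```bash
python3 - <<'E'
from h import *
for pin in"LR":
    go(pin,14,max_speed=300); go(pin,3,max_speed=150); bot.dwell(.15); w,f0,s=where(pin)
    hit=go(pin,-4,max_speed=12,threshold=25); w,f,s=where(pin)
    print(pin,hit,round(f0,1),w.round(2),round(f,1),s["t"])
    go(pin,14,max_speed=150)
m=imaging.camera_model("wrist");s=bot.get_state();Ra=rot(s["orientation"])
for dx in(-60,-30,0):
  for dy in(-110,-80,-40,0,40):
    for dz in(60,110):
      d=np.array([dx,dy,dz]); mm=dict(m);mm["position"]=m["position"]+d
      u=np.r_[proj(mm,TW["L"]),proj(mm,TW["R"])]
      ok=all(15<a<497 and 10<b<260 and np.hypot(a-256,b-142)>75 for a,b in u)
      if ok: print(dx,dy,dz,u.round(0).tolist())
E
```

```text
L True -3.5 [-2.36 -0.12 -1.92] 12.2 36.2583
R True -4.0 [-2.01 -0.09 -1.98] 11.6 37.875
-30 -80 110 [[77.0, 18.0], [174.0, 84.0]]
0 -110 110 [[23.0, 19.0], [126.0, 88.0]]
0 -80 110 [[54.0, 42.0], [154.0, 108.0]]
```

```bash
python3 - <<'E'
from h import *
s=bot.get_state();p=s["tcp_pos"]+[0,-80,110]
bot.movel(list(p),max_speed=300);bot.dwell(.2)
im=imaging.capture("wrist");m=imaging.camera_model("wrist");cv2.imwrite("pics/raw6.png",im)
u=[proj(m,TW[k])[0].round(1) for k in"LR"];print(u,bot.get_state()["t"])
c=np.zeros((600,800,3),np.uint8)
for k,(a,b) in enumerate(u):
    a,b=int(a),int(b);x0,y0=max(0,a-25),max(0,b-25)
    c[:400,400*k:400*k+400]=cv2.resize(im[y0:y0+50,x0:x0+50],(400,400),interpolation=cv2.INTER_CUBIC)
t=imaging.capture("top")[178:242,142:226];c[400:,:262]=cv2.resize(t,(262,200),interpolation=cv2.INTER_CUBIC)
c[400:,270:537]=cv2.resize(im,(267,200))
cv2.imwrite("pics/crop6.png",c)
E
```

```text
[array([57. , 39.9]), array([157.3, 106.8])] 39.0
```

View pics/crop6.png

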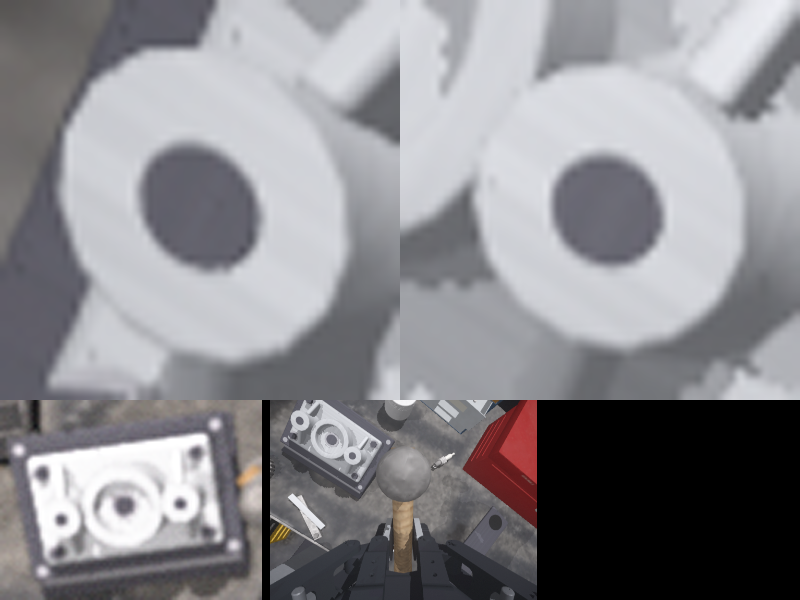

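The pins no longer stand proud: each tower shows only its flat bore disc, at (200,205) and (607,210) in the crops. The hammer has not turned in the hand, so I'll return it to the stand.

```bash
python3 - <<'E'
from h import *
o=[np.pi,0,-0.193]; g=np.array([571.65,-335.04,37.16])
bot.move_ptp([g[0],g[1],150],o); bot.dwell(.3)
s=bot.get_state();e=s["tcp_pos"]-[g[0],g[1],150];print("err",e.round(2),s["orientation"].round(4),s["t"])
bot.movel([g[0]-e[0],g[1]-e[1],50],o,max_speed=120); bot.dwell(.3)
s=bot.get_state();print(s["tcp_pos"].round(2),s["contact_force"].round(1),s["orientation"].round(4))
e2=s["tcp_pos"]-[g[0]-e[0],g[1]-e[1],50]
hit=bot.movel([g[0]-e[0],g[1]-e[1],34-e2[2]],o,max_speed=20,threshold=4); bot.dwell(.1)
s=bot.get_state();print(hit,s["tcp_pos"].round(2),s["contact_force"].round(1),s["wrist_torque"].round(2),s["t"])
E
```

```text
err [0.25 0.58 1.17] [ 3.141e+00 -1.500e-03 -1.920e-01] 40.4917
[ 571.73 -335.85   50.66] [-0.1 -0.9 -4.9] [ 3.1411e+00 -1.0000e-03 -1.9300e-01]
True [ 571.22 -335.44   37.15] [-0.1  1.1  5.1] [ 0.03  0.14 -0.01] 42.5083
```

```bash
python3 - <<'E'
from h import *
p=bot.get_state()["tcp_pos"]
bot.grip(0.6); bot.dwell(.2); print(bot.get_state()["contact_force"].round(1))
bot.movel([p[0],p[1],160],max_speed=120)
bot.move_ptp([545,-330,215],[np.pi,0,-0.15]); bot.dwell(.2)
im=imaging.capture("wrist");cv2.imwrite("pics/w7.png",cv2.resize(im,(800,600),interpolation=cv2.INTER_CUBIC))
print(bot.get_state()["t"])
E
```

```text
[-0.2  0.1 -0.1]
44.925
```

View pics/w7.png

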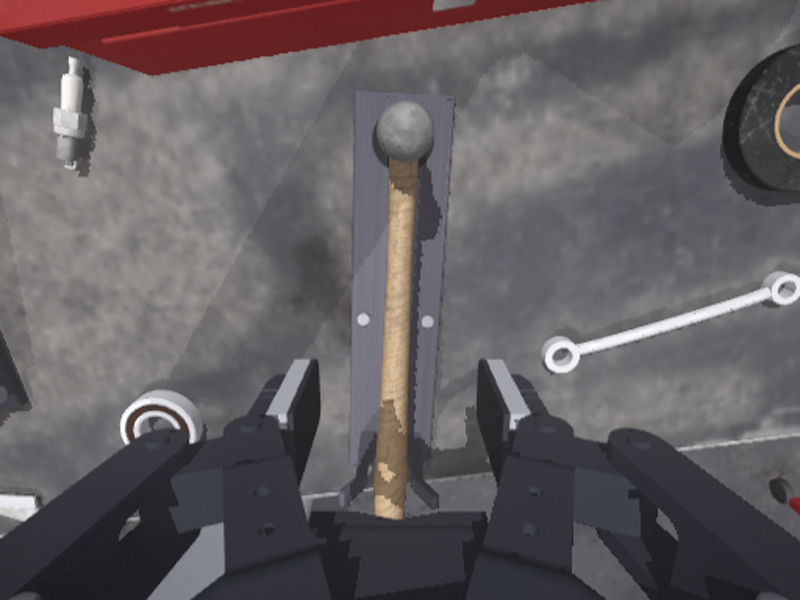

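The hammer stands as it did at first: ball at (404,130), haft lying in the fork at (390,490), with the spark plug and bearing unmoved.

```bash
python3 -c "
from bench import bot
print(bot.sign_off())"
```

```text
the job is handed in; nothing more can be done
None
```

Job handed in at about 45 s: both pins look flush in the last picture, driven by turns and finished with light slow presses (peak about 25 N, under the 40 N bruise limit), and the hammer is back in its stand with nothing seen to have moved.

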